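# Hold the drive tray's spring follower at the mark for loading

## Robot

A 6-joint arm with a two-finger parallel gripper is mounted at the origin on the work surface. World frame = base frame: x ahead of the robot, y to its left, z up, the work surface at z = 0. Lengths are in m, angles in degrees, forces in N, time in s.
With the tool pointing down it reaches from about 0.3 to 1 m from the base axis. Payload 5.1 kg.
Tool frame: the origin (TCP) lies midway between the tips of the shut fingers; the grasp point (between the pads) lies 19 mm behind it; z points along the fingers, y is the line along which they close (so a half turn about z gives the same grasp; the last joint's range is limited). The gripper opens to 95 mm and grips with 3 to 60 N. Pads are 20 mm wide; open, the fingers measure 119 mm over their backs; the gripper's body (75 mm by 180 mm) begins 59 mm behind the grasp point.
Start: joints at [69.122, 7.093, 94.555, -0, 78.352, -4.733], TCP at [0.181, 0.624, 0.215] pointing down, gripper open.
Joint ranges: [-149.61, 149.61], [-58.7, 133.49], [1.44, 155.28], [-77.14, 257.14], [18.33, 153.61], [-166.67, 166.67]. Speed limits (degrees/s): [147.25, 147.25, 180, 180, 180, 180].

## Interface

Orientations are given as a 3x3 rotation matrix whose columns are the frame's x, y, z axes.
In Python, from cell import * gives the robot as it stands.
- The arm moves only by the tool drive_tool, never from a script. Its argument "deltas" is a list of rows, each an object of numbers: "x", "y", "z": the shift along the tool's x, y, z normalised to -1 to 1, where 1 is 6 cm; "rx", "ry", "rz": the turn, a rotation vector about the tool's x, y, z normalised to -1 to 1, where 1 is 8 degrees; "grip": the gripper command: -1 is shut, 1 is fully open, values between are in proportion. In form: [{"x": .., "y": .., "z": .., "rx": .., "ry": .., "rz": .., "grip": ..}, ...]. A call has 1 to 5 rows; each row shifts and turns the commanded pose from where the row before left it, along the tool's axes as they then stand; what a row does not reach is not made up. A row lasts 1/8 s, in which the tool goes at most 62.5 mm and 10.7 degrees, less where a joint would pass 70% of its speed; a pose out of reach is approached as far as the arm can. A call with a number of a shift or a turn outside -1 to 1 is refused whole. A call with a gripper value outside its range is refused whole. The fingers move at their own pace and stop on an object; the grip force is fixed at half the most. Time passes only in rows, so rows that do not move let the fingers close. It gives the time, the measured TCP pose, the force, the opening and the grip force at its end, in the units of the state.
- state(): the state, without advancing time (a new reading comes with each control period).
- get_image(name): name is "scene" or "top" or "wrist"; returns a dict with "color" (420x560x3 uint8, red, green, blue), "camera_matrix" (3x3 intrinsics, pixels), "k1" (the pictures are not rectified: a ray, as slopes to the right and down, at radius r is drawn at 1 + k1 r^2 times it, then the intrinsics apply), "T" (4x4, takes a point from camera to world coordinates); the wrist camera has in their place "mount" (4x4, takes a point from camera to tool coordinates, whose origin is the TCP and whose axes are the flange's). Camera axes: x right, y down, z forward; pixel columns grow to the right and rows downward; lengths in m; the calibration is good to about 2 mm. A picture is of the moment at which its call begins: read the wrist's pose just before it. There is no depth.
- hand_in(): hands the job in; it is judged then, once.
The state is a dict: "clock": time; "joint_pos": joint angles; "qvel": joint speeds; "tau": joint torques, N m; "ee_pos": TCP position; "tool_rot": TCP orientation; "wrist_force": force on the tool from outside, world axes, zero at the start; "moment": the same for the moment, N m; "gripper_width": finger opening in m; "finger_force": force on a finger pad.
Only numpy, scipy, OpenCV 4.12 (cv2) and the standard library are available. Lean on these libraries where they do the work, as an engineer would, in place of code of your own. Each camera call takes 0.05 s, during which the arm holds its last target. There are 200 camera calls.

## Task

Get the aluminium drive tray ready to be loaded: first swing its yellow keeper bar shut across the open end until it clicks into its catch, then take the blue spring follower (it has an orange grip on top) and pull it back until its white pointer lines up with the red mark. The follower springs back if let go, so finish while still holding it at the mark, with the bar still shut; leave the other things on the desk where they are.

Things in the scene. Friction and masses are not known exactly. Their poses are not given: they have to be found in the camera images.
- tray: Aluminium tray for portable drives, 130 x 250 mm (x, y) with 34 mm high walls, screwed to the desk (it does not move). Origin: centre of its underside, on the desk. Its y axis is the long direction: the open end (mouth), with the keeper bar, is at +y; the end wall at -y. Its +x long wall is the one farther from the robot. z is up. On the desk it lies somewhat turned, up to 0.3 rad.
- travel (a joint): Travel of the blue spring follower in the tray, m: 0 = at rest towards the mouth, grows as it is pulled towards the tray's -y end, stop at 0.125. The spring pulls back with about 4 N at 0 and 60 N/m more: 7 to 10 N at the mark.
- follower: Blue spring follower plate in the tray, 112 mm wide, 62 mm tall, 6 mm thick along the tray's y, with a foot, an orange upright grip on top and a white pointer arm; axes as the tray's. Origin: middle of its underside, on the tray's centre line (tray x = 0), 7 mm above the desk, at tray y = +50 mm when at rest.
- grip (a point): Centre of the orange upright grip block on top of the follower, 94 mm above the desk, straight above the follower's origin; the block is 50 mm along the tray's x, 14 mm thick along the tray's y, 46 mm tall, from 71 to 117 mm above the desk. Its two broad faces (towards +y and -y) are free.
- pointer (a point): Outer tip of the white pointer arm (4 mm wide) that sticks out from the follower over the tray's +x wall, 49 mm above the desk; moves with the follower. It has the same tray y as the middle of the grip.
- mark: Red mark: an upright clip, 4 mm wide along the tray's y, 20 mm along x, 42 mm high, fixed just outside the tray's +x wall, axes as the tray's. Origin: middle of its underside, on the desk. The pointer is on the mark when its tip has the same y in this frame; 50 to 95 mm of travel from rest.
- keeper (a joint): Angle of the yellow keeper bar, rad: 0 = shut, lying across the mouth along the tray's x; grows as its free end swings outward to the tray's +y and then towards +x; 1.7 = fully open. Upright hinge, stays where it is left. At about 0.1 it meets a sprung ball catch that takes some 4 to 7 N at the knob to pass; past that it clicks home to its stop at 0.
- keeper_knob (a point): Middle of the top of the black round knob that stands up on the keeper bar, 14 mm in diameter, from 58 to 96 mm above the desk, 95 mm from the hinge axis. The bar under it is 10 mm wide, from 46 to 58 mm above the desk.
- keeper_hinge (a point): On the keeper bar's upright hinge axis, 52 mm above the desk, at tray x = +58, y = +137 mm. With the bar at angle q the knob's centre is at (-95 cos q, +95 sin q) mm from it in the tray's x, y.
- drive_a: Black portable drive lying on the desk, 112 x 78 x 14 mm, waiting to be loaded later, not to be moved. Origin: centre of its underside.
- drive_b: Grey portable drive, 112 x 78 x 14 mm, lying on top of the black one, not to be moved. Origin: centre of its underside.
- carafe: Glass carafe with cork, 86 mm across, 235 mm tall, standing on the desk. Origin: centre of its underside. Bystander.
- tumbler: Glass tumbler, 76 mm across, 95 mm tall. Origin: centre of its underside. Bystander.
- phone: Black phone lying flat, 74 x 150 x 8 mm. Origin: centre of its underside. Bystander.
- wallet: Brown wallet, 100 x 85 x 16 mm. Origin: centre of its underside. Bystander.
- pen: Black pen, 135 mm, 9 mm thick, lying on the notebook at the robot's right. Origin: centre of its underside. Bystander.
- glasses: Eyeglasses with thin brass frame, 140 x 125 x 40 mm, standing on the notebook at the robot's right. Origin: under the bridge. Bystander.

How it is judged:
By the outcome, as a careful person would: the job done as asked, in the order asked, and still so for the second after the job is handed in, while the arm keeps its last pose, push and grip.
It also fails if it takes over 40 s, if anything falls off the work surface, if the arm or the gripper's body presses on something with over 40 N, if the wrist force passes 120 N, or if a joint passes its speed limit or range.

## Working session

There is one attempt and no reset: what is moved stays moved. The work goes in short steps, Python scripts to look and compute and a tool call to move; the robot and the scene stay as the last step left them, time stands still between calls to the robot, and variables do not carry over. Pictures are saved under pics/ and viewed, at most 10 in all, crops included, and the job is handed in when it is done.

Besides the shell and the picture viewer there is one more tool, called after ">>>" as a command line: name --argument value ..., lists and objects as JSON in quotes. drive_tool: Moves the arm, as the interface text tells. Scaled input: -1 to 1 covers 6 cm each way for a shift and 8 degrees each way for a turn. Its arguments: {"type":"object","properties":{"deltas":{"type":"array"}},"required":["deltas"]}

```bash
ls; mkdir -p pics
cat > h.py <<'E'
import numpy as np, cv2
from cell import *
np.set_printoptions(precision=4, suppress=True)
def snap(n,f):
    s=state(); im=get_image(n); cv2.imwrite('pics/'+f+'.png',im['color'][:,:,::-1])
    if 'T' not in im:
        B=np.eye(4);B[:3,:3]=s['tool_rot'];B[:3,3]=s['ee_pos'];im['T']=B@np.array(im['mount'])
    np.savez('pics/'+f+'.npz',K=im['camera_matrix'],k1=im['k1'],T=im['T'])
    return im
def at(f,uv,z):
    """pixel -> world point on plane z"""
    d=np.load('pics/'+f+'.npz');K=d['K'];T=d['T']
    p=cv2.undistortPoints(np.array([[uv]],float),K,np.array([inv(d)]) if 0 else np.array([float(d['k1']),0,0,0]))[0,0]
    r=T[:3,:3]@np.r_[p,1];return T[:3,3]+r*(z-T[2,3])/r[2]
def px(f,P):
    d=np.load('pics/'+f+'.npz');T=np.linalg.inv(d['T'])
    r,_=cv2.Rodrigues(T[:3,:3]);return cv2.projectPoints(np.array(P,float).reshape(-1,1,3),r,T[:3,3],d['K'],np.array([float(d['k1']),0,0,0]))[0][:,0]
E
sed -i 's/np.array(\[inv(d)\]) if 0 else //' h.py
python3 - <<'E'
from h import *
a=snap('top','top0');b=snap('scene','sc0')
print(a['T'],b['T'],a['k1'],state())
E
```

```text
pics
[[-0.0173 -0.9859  0.1664  0.2919]
 [-0.9996  0.0208  0.019  -0.0267]
 [-0.0222 -0.166  -0.9859  1.1043]
 [ 0.      0.      0.      1.    ]] [[-0.556   0.5309 -0.6396  1.4488]
 [ 0.8312  0.3553 -0.4277  0.6674]
 [ 0.0002 -0.7694 -0.6388  1.093 ]
 [ 0.      0.      0.      1.    ]] -0.04396688867973681 {'clock': 0.1, 'joint_pos': array([69.1217,  7.1307, 94.6255, -0.0015, 78.352 , -4.7313]), 'qvel': array([-0.0413, -0.0089, -0.2312,  0.0722,  0.153 , -0.0413]), 'tau': array([  0.0005, -41.888 , -36.1099,   0.0777,   0.0462,  -0.0001]), 'ee_pos': array([0.1806, 0.6238, 0.2135]), 'tool_rot': array([[-0.9606,  0.2781, -0.0006],
       [ 0.2781,  0.9606, -0.0018],
       [ 0.0001, -0.0019, -1.    ]]), 'wrist_force': array([ 0.0962, -0.532 , -0.363 ]), 'moment': array([ 0.0082,  0.0263, -0.017 ]), 'finger_force': 0.0, 'gripper_width': 0.0953115918369145}
```

```bash
python3 -c "
import cv2
for n in('top0','sc0'):
    i=cv2.imread('pics/'+n+'.png');cv2.imwrite('pics/'+n+'b.png',cv2.resize(i,(784,588),interpolation=cv2.INTER_CUBIC))"
```

```text
(no output)
```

View pics/top0b.png

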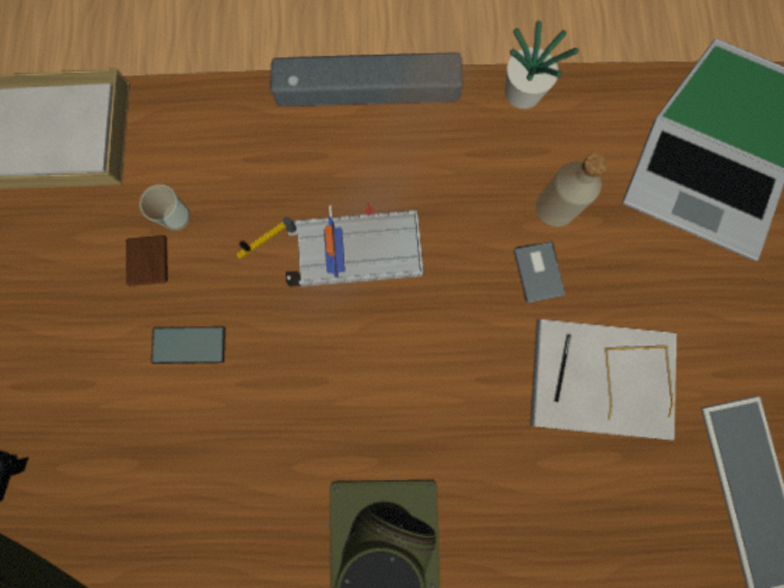

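View pics/sc0b.png

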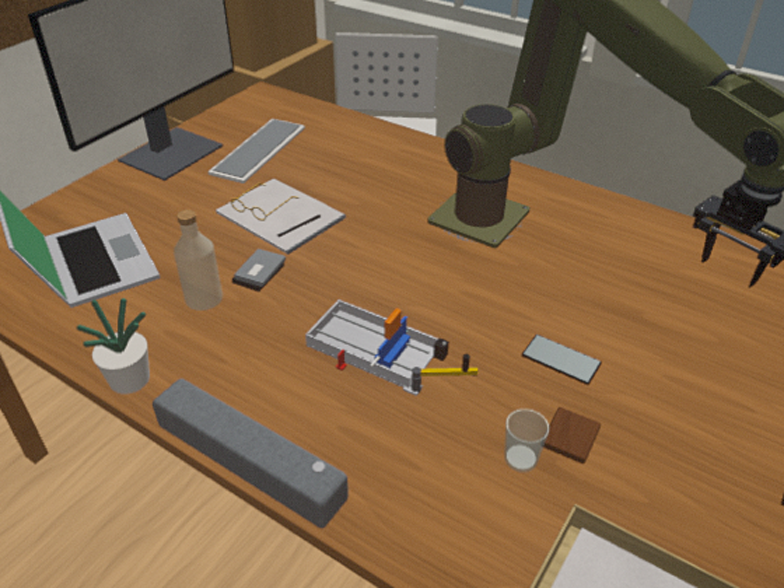

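The top view shows the tray around (300–420, 212–285), with the bar about 60° open and its knob at (245,245). The red mark is at (369,207) and the orange grip at (330,240). Next I'll enlarge both views.

```bash
python3 -c "
import cv2,numpy as np
a=cv2.imread('pics/top0.png')[135:215,160:310];b=cv2.imread('pics/sc0.png')[205:285,210:360]
f=lambda i:cv2.resize(i,None,fx=5,fy=5,interpolation=cv2.INTER_CUBIC)[:300]
f=lambda i:cv2.resize(i,(750,400),interpolation=cv2.INTER_CUBIC)
cv2.imwrite('pics/c1.png',f(a));cv2.imwrite('pics/c2.png',f(b))"
```

```text
(no output)
```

View pics/c1.png

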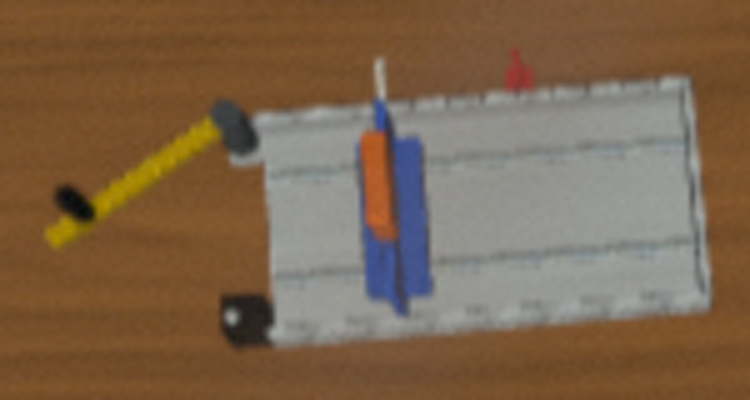

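View pics/c2.png

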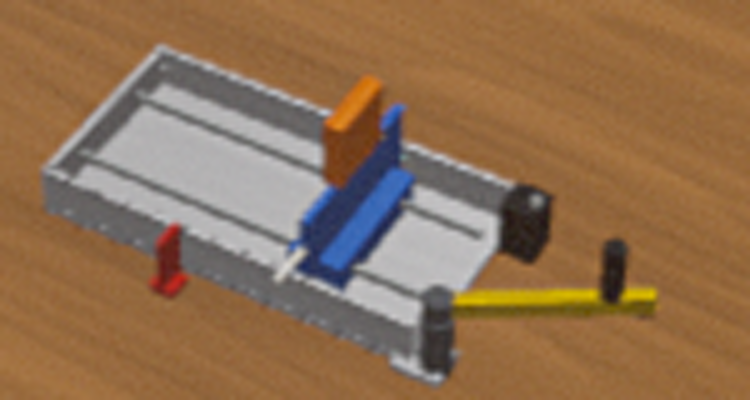

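```bash
cat > fit.py <<'E'
from h import *
from scipy.optimize import least_squares
O={'top0':(160,135),'sc0':(210,205)}
def pts(v):
    q=v[3]
    return {'a':(65,-125,34),'b':(-65,-125,34),'c':(-65,125,34),'d':(65,125,34),
     'k':(58-95*np.cos(q),137+95*np.sin(q),96),'p':(v[4],v[5],49),'m':(v[6],v[7],42),'g':(0,v[5],117)}
def W(v,p):
    c,s=np.cos(v[2]),np.sin(v[2]);p=np.array(p)/1e3;return np.array([v[0]+c*p[0]-s*p[1],v[1]+s*p[0]+c*p[1],p[2]])
obs=[('top0','a',688,77),('top0','b',708,308),('top0','c',272,346),('top0','d',257,115),('top0','k',68,195),('top0','p',379,58),('top0','m',516,50),
('sc0','a',45,172),('sc0','b',162,46),('sc0','k',615,243),('sc0','p',278,280),('sc0','m',172,227),('sc0','g',362,84)]
def res(v):
    P=pts(v);r=[]
    for f,n,x,y in obs: r.append(px(f,W(v,P[n]))[0]-np.array(O[f])-np.array([x,y])/5)
    return np.concatenate(r)
if __name__=='__main__':
    s=least_squares(res,[.55,.1,0,1,85,50,75,-20],loss='soft_l1',x_scale=[.1,.1,.1,1,10,10,10,10])
    v=s.x;print(v);print(res(v).reshape(-1,2));np.save('v.npy',v)
    P=pts(v)
    for n in 'kpmg':print(n,W(v,P[n]))
    for q in(0,.1):
        w=v.copy();w[3]=q;print('knob',q,W(w,pts(w)['k']))
    print('hinge',W(v,(58,137,52)),'grip at mark',W(v,(0,v[7],94)))
E
python3 fit.py
```

```text
[  0.5574   0.0408   0.0661   1.0587  89.1265  51.359   83.6472 -25.6941]
[[ 0.7103  0.4013]
 [ 1.1068 -1.1739]
 [-0.8059 -1.076 ]
 [-0.384   0.4552]
 [-0.7182  0.1837]
 [-0.3091 -0.1591]
 [-0.2732  1.6826]
 [-0.3266 -2.1218]
 [ 0.0652 -1.9998]
 [ 0.9295 -0.305 ]
 [ 0.0431 -0.2342]
 [-0.9692  0.9495]
 [-0.7824  2.1   ]]
k [0.5543 0.2609 0.096 ]
p [0.643 0.098 0.049]
m [0.6426 0.0207 0.042 ]
g [0.554  0.0921 0.117 ]
knob 0 [0.5115 0.1751 0.096 ]
knob 0.1 [0.5113 0.1846 0.096 ]
hinge [0.6063 0.1814 0.052 ] grip at mark [0.5591 0.0152 0.094 ]
```

```bash
cat > plan.py <<'E'
from h import *
import sys,json
def plan(pos,psi,grip,n=None):
    """rows from the present pose to pos with tool y = (sin psi, cos psi), tool down"""
    from scipy.spatial.transform import Rotation as R
    s=state();p=s['ee_pos'].copy();A=s['tool_rot'].copy()
    a=np.radians(psi);B=np.array([[-np.cos(a),np.sin(a),0],[np.sin(a),np.cos(a),0],[0,0,-1.]])
    rv=R.from_matrix(A.T@B).as_rotvec(degrees=True);d=np.array(pos)-p
    n=n or int(np.ceil(max(np.linalg.norm(d)/.057,np.linalg.norm(rv)/7.8,1)))
    rows=[]
    for i in range(n):
        t=A.T@(d/n)/.06
        rows.append(dict(zip(['x','y','z','rx','ry','rz','grip'],[round(float(k),3) for k in (*t,*(rv/n/8),grip)])))
        A=A@R.from_rotvec(rv/n,degrees=True).as_matrix()
    for r in rows: print(json.dumps(r))
if __name__=='__main__':
    a=[float(x) for x in sys.argv[1:]];plan(a[:3],a[3],a[4],int(a[5]) if len(a)>5 else None)
E
python3 plan.py .554 .261 .18 57 -0.4
```

```text
{"x": -0.766, "y": -0.408, "z": 0.057, "rx": -0.001, "ry": 0.0, "rz": 0.511, "grip": -0.4}
{"x": -0.793, "y": -0.352, "z": 0.056, "rx": -0.001, "ry": 0.0, "rz": 0.511, "grip": -0.4}
{"x": -0.816, "y": -0.295, "z": 0.056, "rx": -0.001, "ry": 0.0, "rz": 0.511, "grip": -0.4}
{"x": -0.835, "y": -0.236, "z": 0.056, "rx": -0.001, "ry": 0.0, "rz": 0.511, "grip": -0.4}
{"x": -0.85, "y": -0.176, "z": 0.056, "rx": -0.001, "ry": 0.0, "rz": 0.511, "grip": -0.4}
{"x": -0.86, "y": -0.115, "z": 0.056, "rx": -0.001, "ry": 0.0, "rz": 0.511, "grip": -0.4}
{"x": -0.866, "y": -0.053, "z": 0.056, "rx": -0.001, "ry": 0.0, "rz": 0.511, "grip": -0.4}
{"x": -0.868, "y": 0.009, "z": 0.056, "rx": -0.001, "ry": 0.0, "rz": 0.511, "grip": -0.4}
{"x": -0.865, "y": 0.07, "z": 0.056, "rx": -0.001, "ry": 0.0, "rz": 0.511, "grip": -0.4}
{"x": -0.858, "y": 0.132, "z": 0.056, "rx": -0.001, "ry": 0.0, "rz": 0.511, "grip": -0.4}
```

>>> drive_tool --deltas '[{"x": -0.77,"y": -0.41,"z": 0.06,"rz": 0.51,"grip": -0.4},{"x": -0.79,"y": -0.35,"z": 0.06,"rz": 0.51,"grip": -0.4},{"x": -0.82,"y": -0.3,"z": 0.06,"rz": 0.51,"grip": -0.4},{"x": -0.84,"y": -0.24,"z": 0.06,"rz": 0.51,"grip": -0.4},{"x": -0.85,"y": -0.18,"z": 0.06,"rz": 0.51,"grip": -0.4}]'

```text
$.deltas[0]: bad value
```

>>> drive_tool --deltas '[{"x": -0.86,"y": -0.12,"z": 0.06,"rz": 0.51,"grip": -0.4},{"x": -0.87,"y": -0.05,"z": 0.06,"rz": 0.51,"grip": -0.4},{"x": -0.87,"y": 0.01,"z": 0.06,"rz": 0.51,"grip": -0.4},{"x": -0.87,"y": 0.07,"z": 0.06,"rz": 0.51,"grip": -0.4},{"x": -0.86,"y": 0.13,"z": 0.06,"rz": 0.51,"grip": -0.4}]'

```text
$.deltas[0]: bad value
```

>>> drive_tool --deltas '[{"grip": -0.4},{"grip": -0.4}]'

```text
$.deltas[0]: bad value
```

Run:
```python
from h import *
snap('wrist','w1');s=state();print(s['ee_pos'],s['tool_rot'],s['gripper_width'],s['wrist_force'])
i=cv2.imread('pics/w1.png');cv2.imwrite('pics/w1b.png',cv2.resize(i,(784,588)))
v=np.load('v.npy')
from fit import *
P=pts(v)
for n in 'kpmgd':print(n,px('w1',W(v,P[n]))[0]*1.4)
```

```text
[0.1806 0.6239 0.2137] [[-0.9606  0.2781 -0.0006]
 [ 0.2781  0.9606 -0.0015]
 [ 0.0001 -0.0016 -1.    ]] 0.09491857683943898 [ 0.2067  0.4321 -0.7336]
k [132.1569 766.9413]
p [ 67.7646 776.832 ]
m [ 22.0857 769.6279]
g [ -7.538  780.6858]
d [110.901  749.0375]
```

View pics/w1b.png

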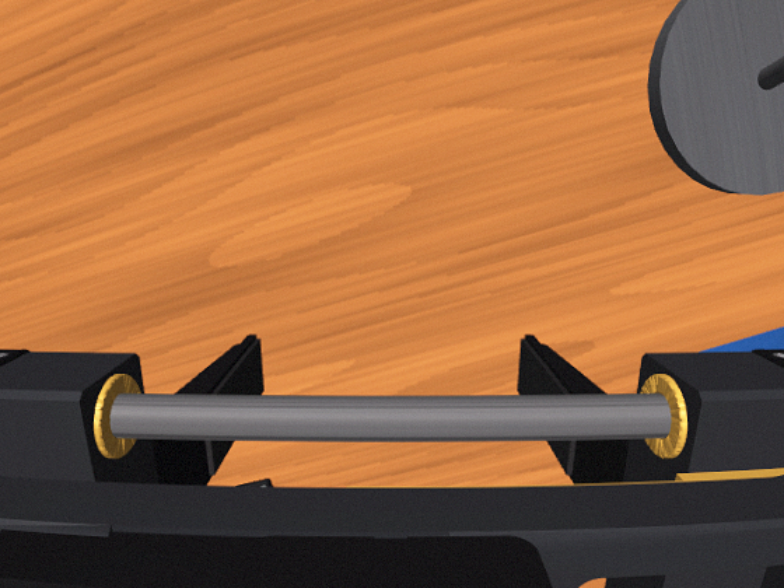

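The moves were refused because every key has to be present in each row. The wrist view only shows the desk, with the fingertips at rows 335–400. I'll resend with full rows.

>>> drive_tool --deltas '[{"x": -0.77,"y": -0.41,"z": 0.06,"rx": 0,"ry": 0,"rz": 0.51,"grip": -0.4},{"x": -0.79,"y": -0.35,"z": 0.06,"rx": 0,"ry": 0,"rz": 0.51,"grip": -0.4},{"x": -0.82,"y": -0.3,"z": 0.06,"rx": 0,"ry": 0,"rz": 0.51,"grip": -0.4},{"x": -0.84,"y": -0.24,"z": 0.06,"rx": 0,"ry": 0,"rz": 0.51,"grip": -0.4},{"x": -0.85,"y": -0.18,"z": 0.06,"rx": 0,"ry": 0,"rz": 0.51,"grip": -0.4}]'

```text
clock: 0.78
ee_pos: [0.3685, 0.4406, 0.1963]
tool_rot: [[-0.802, 0.597, -0.0], [0.597, 0.802, -0.0], [0.0, -0.0, -1.0]]
wrist_force: [0.1, 0.2, -0.2]
gripper_width: 0.0509
finger_force: 0.0
```

>>> drive_tool --deltas '[{"x": -0.86,"y": -0.12,"z": 0.06,"rx": 0,"ry": 0,"rz": 0.51,"grip": -0.4},{"x": -0.87,"y": -0.05,"z": 0.06,"rx": 0,"ry": 0,"rz": 0.51,"grip": -0.4},{"x": -0.87,"y": 0.01,"z": 0.06,"rx": 0,"ry": 0,"rz": 0.51,"grip": -0.4},{"x": -0.87,"y": 0.07,"z": 0.06,"rx": 0,"ry": 0,"rz": 0.51,"grip": -0.4},{"x": -0.86,"y": 0.13,"z": 0.06,"rx": 0,"ry": 0,"rz": 0.51,"grip": -0.4}]'

```text
clock: 1.4
ee_pos: [0.5558, 0.2586, 0.1782]
tool_rot: [[-0.543, 0.839, -0.0], [0.839, 0.543, -0.0], [0.0, -0.0, -1.0]]
wrist_force: [0.7, 0.0, -0.5]
gripper_width: 0.0287
finger_force: 0.0
```

>>> drive_tool --deltas '[{"x": 0,"y": 0,"z": 0,"rx": 0,"ry": 0,"rz": 0,"grip": -0.4},{"x": 0,"y": 0,"z": 0,"rx": 0,"ry": 0,"rz": 0,"grip": -0.4}]'

```text
clock: 1.65
ee_pos: [0.5545, 0.2601, 0.1782]
tool_rot: [[-0.545, 0.838, -0.001], [0.838, 0.545, 0.0], [0.001, -0.001, -1.0]]
wrist_force: [-0.3, 1.4, 0.0]
gripper_width: 0.0284
finger_force: 0.0
```

Run:
```python
from h import *
snap('wrist','w2');s=state();print(s['ee_pos'],s['tool_rot'],s['gripper_width'],s['wrist_force'])
i=cv2.imread('pics/w2.png');cv2.imwrite('pics/w2b.png',cv2.resize(i,(784,588)))
from fit import *
v=np.load('v.npy')
P=pts(v)
for n in 'kpmgd':print(n,px('w2',W(v,P[n]))[0]*1.4)
```

```text
[0.5542 0.2606 0.1784] [[-0.5462  0.8376 -0.0008]
 [ 0.8376  0.5462  0.0001]
 [ 0.0005 -0.0006 -1.    ]] 0.02850054972155819 [-0.2031  0.649  -0.1627]
k [392.9053 303.0925]
p [371.7676 533.5183]
m [318.8017 594.1176]
g [231.7028 550.0097]
d [392.5693 430.0621]
```

View pics/w2b.png

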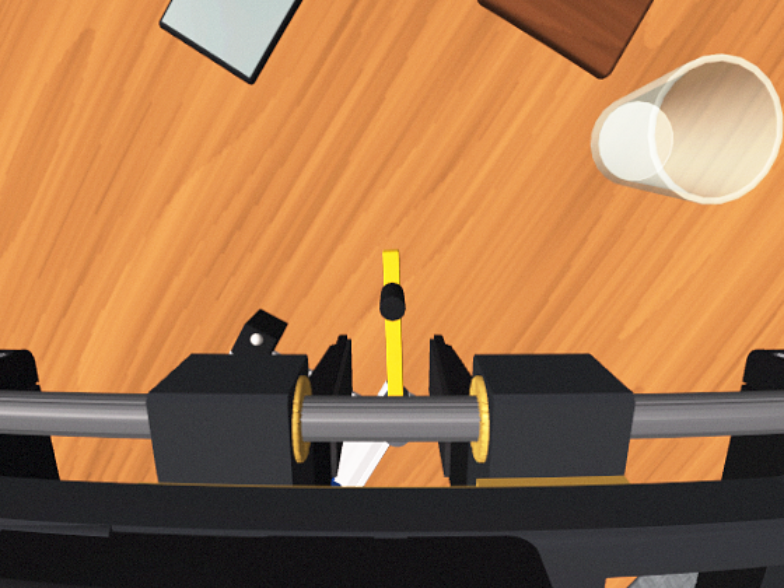

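The knob is at (392,305), exactly where the fit predicted and centred between the fingers. I'll descend and swing it.

>>> drive_tool --deltas '[{"x": 0,"y": 0,"z": 0.87,"rx": 0,"ry": 0,"rz": 0,"grip": -0.4},{"x": 0,"y": 0,"z": 0.87,"rx": 0,"ry": 0,"rz": 0,"grip": -0.4},{"x": 0,"y": 0,"z": 0,"rx": 0,"ry": 0,"rz": 0,"grip": -0.4}]'

```text
clock: 2.08
ee_pos: [0.5502, 0.2598, 0.0693]
tool_rot: [[-0.547, 0.837, -0.01], [0.837, 0.547, -0.003], [0.002, -0.01, -1.0]]
wrist_force: [0.6, -0.5, 0.1]
gripper_width: 0.0289
finger_force: 0.0
```

>>> drive_tool --deltas '[{"x": -0.015,"y": -0.22,"z": 0,"rx": 0,"ry": 0,"rz": -1,"grip": -0.4},{"x": -0.015,"y": -0.22,"z": 0,"rx": 0,"ry": 0,"rz": -1,"grip": -0.4},{"x": -0.015,"y": -0.22,"z": 0,"rx": 0,"ry": 0,"rz": -1,"grip": -0.4},{"x": -0.015,"y": -0.22,"z": 0,"rx": 0,"ry": 0,"rz": -1,"grip": -0.4},{"x": -0.015,"y": -0.22,"z": 0,"rx": 0,"ry": 0,"rz": -1,"grip": -0.4}]'

```text
clock: 2.7
ee_pos: [0.5171, 0.2094, 0.0779]
tool_rot: [[-0.958, 0.285, 0.005], [0.285, 0.958, 0.002], [-0.004, 0.003, -1.0]]
wrist_force: [0.2, 1.3, 0.3]
gripper_width: 0.0285
finger_force: 0.1
```

>>> drive_tool --deltas '[{"x": -0.015,"y": -0.22,"z": 0,"rx": 0,"ry": 0,"rz": -1,"grip": -0.4},{"x": -0.01,"y": -0.11,"z": 0,"rx": 0,"ry": 0,"rz": -0.5,"grip": -0.4},{"x": 0,"y": 0,"z": 0,"rx": 0,"ry": 0,"rz": 0,"grip": -0.4}]'

```text
clock: 3.08
ee_pos: [0.5138, 0.1896, 0.0773]
tool_rot: [[-0.996, 0.087, 0.004], [0.087, 0.996, 0.001], [-0.004, 0.002, -1.0]]
wrist_force: [0.4, 0.7, 0.1]
gripper_width: 0.0285
finger_force: 0.0
```

```bash
python3 plan.py .5115 .175 .074 -3.8 -0.4 4; python3 -c "
from h import *
s=state();print(s['ee_pos'],s['wrist_force'],s['tool_rot'][:2,1])"
```

```text
{"x": 0.004, "y": -0.061, "z": 0.014, "rx": 0.002, "ry": 0.008, "rz": -0.274, "grip": -0.4}
{"x": 0.007, "y": -0.061, "z": 0.014, "rx": 0.002, "ry": 0.008, "rz": -0.274, "grip": -0.4}
{"x": 0.009, "y": -0.061, "z": 0.014, "rx": 0.002, "ry": 0.008, "rz": -0.274, "grip": -0.4}
{"x": 0.011, "y": -0.06, "z": 0.014, "rx": 0.002, "ry": 0.008, "rz": -0.274, "grip": -0.4}
[0.5138 0.1896 0.0773] [0.4234 0.7082 0.1331] [0.0865 0.9962]
```

>>> drive_tool --deltas '[{"x": 0.01,"y": -0.06,"z": 0,"rx": 0,"ry": 0,"rz": -0.28,"grip": -0.4},{"x": 0.01,"y": -0.06,"z": 0,"rx": 0,"ry": 0,"rz": -0.28,"grip": -0.4},{"x": 0.01,"y": -0.06,"z": 0,"rx": 0,"ry": 0,"rz": -0.28,"grip": -0.4},{"x": 0.01,"y": -0.06,"z": 0,"rx": 0,"ry": 0,"rz": -0.28,"grip": -0.4}]'

```text
clock: 3.58
ee_pos: [0.5111, 0.1763, 0.0763]
tool_rot: [[-0.998, -0.07, 0.004], [-0.07, 0.998, 0.003], [-0.004, 0.003, -1.0]]
wrist_force: [3.0, 6.5, -2.6]
gripper_width: 0.0288
finger_force: 3.5
```

>>> drive_tool --deltas '[{"x": 0,"y": -0.05,"z": 0,"rx": 0,"ry": 0,"rz": 0,"grip": -0.4},{"x": 0,"y": -0.03,"z": 0,"rx": 0,"ry": 0,"rz": 0,"grip": -0.4}]'

```text
clock: 3.82
ee_pos: [0.5108, 0.1711, 0.0762]
tool_rot: [[-0.998, -0.07, 0.002], [-0.07, 0.998, 0.002], [-0.003, 0.002, -1.0]]
wrist_force: [-0.3, 1.2, 1.5]
gripper_width: 0.0287
finger_force: 0.9
```

>>> drive_tool --deltas '[{"x": 0,"y": -0.03,"z": 0,"rx": 0,"ry": 0,"rz": 0,"grip": -0.4},{"x": 0,"y": -0.01,"z": 0,"rx": 0,"ry": 0,"rz": 0,"grip": -0.4}]'

```text
clock: 4.08
ee_pos: [0.5107, 0.1679, 0.0752]
tool_rot: [[-0.998, -0.07, 0.001], [-0.07, 0.998, 0.001], [-0.001, 0.001, -1.0]]
wrist_force: [-0.2, 3.8, 3.1]
gripper_width: 0.0286
finger_force: 2.1
```

>>> drive_tool --deltas '[{"x": 0,"y": -0.03,"z": 0,"rx": 0,"ry": 0,"rz": 0,"grip": -0.4},{"x": 0,"y": -0.02,"z": 0,"rx": 0,"ry": 0,"rz": 0,"grip": -0.4}]'

```text
clock: 4.32
ee_pos: [0.5107, 0.1674, 0.0752]
tool_rot: [[-0.998, -0.068, 0.001], [-0.068, 0.998, 0.007], [-0.002, 0.007, -1.0]]
wrist_force: [-1.3, 15.0, 2.2]
gripper_width: 0.0289
finger_force: 7.6
```

>>> drive_tool --deltas '[{"x": 0,"y": 0.14,"z": 0,"rx": 0,"ry": 0,"rz": 0,"grip": -0.4},{"x": 0,"y": 0,"z": -0.7,"rx": 0,"ry": 0,"rz": 0,"grip": -0.4},{"x": 0,"y": 0,"z": -0.8,"rx": 0,"ry": 0,"rz": 0,"grip": -0.4},{"x": 0,"y": 0,"z": 0,"rx": 0,"ry": 0,"rz": 0,"grip": -0.4}]'

```text
clock: 4.82
ee_pos: [0.5127, 0.1728, 0.1691]
tool_rot: [[-0.998, -0.07, 0.009], [-0.07, 0.998, 0.001], [-0.009, 0.0, -1.0]]
wrist_force: [-0.4, -0.6, 0.2]
gripper_width: 0.0288
finger_force: 0.0
```

Run:
```python
from h import *
from plan import plan
plan([.554,.092,.165],-3.8,-0.2)
snap('wrist','w3');snap('scene','sc3')
a=cv2.imread('pics/sc3.png')[205:285,210:360]
c=cv2.resize(a,(560,299),interpolation=cv2.INTER_CUBIC);b=cv2.imread('pics/w3.png')
cv2.imwrite('pics/w3b.png',np.vstack([b[140:],c]))
```

```text
{"x": -0.296, "y": -0.696, "z": 0.037, "rx": 0.0, "ry": 0.031, "rz": 0.013, "grip": -0.2}
{"x": -0.298, "y": -0.695, "z": 0.036, "rx": 0.0, "ry": 0.031, "rz": 0.013, "grip": -0.2}
```

View pics/w3b.png

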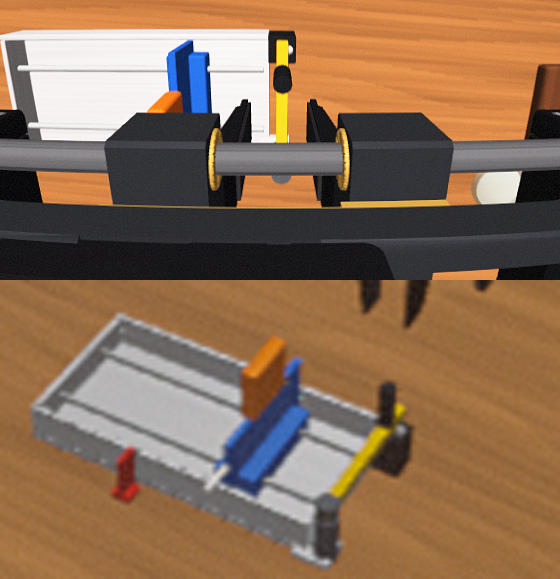

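The bar is shut, with its end in the catch at crop (400,410) and square across the mouth in the wrist view. Now to the grip.

>>> drive_tool --deltas '[{"x": -0.3,"y": -0.7,"z": 0.03,"rx": 0,"ry": 0.03,"rz": 0.01,"grip": -0.1},{"x": -0.3,"y": -0.7,"z": 0.03,"rx": 0,"ry": 0.03,"rz": 0.01,"grip": -0.1},{"x": 0,"y": 0,"z": 0,"rx": 0,"ry": 0,"rz": 0,"grip": -0.1},{"x": 0,"y": 0,"z": 0,"rx": 0,"ry": 0,"rz": 0,"grip": -0.1}]'

```text
clock: 5.42
ee_pos: [0.5503, 0.0912, 0.1585]
tool_rot: [[-0.998, -0.067, -0.012], [-0.067, 0.998, -0.001], [0.012, 0.0, -1.0]]
wrist_force: [0.1, 0.0, 0.9]
gripper_width: 0.0424
finger_force: 0.0
```

>>> drive_tool --deltas '[{"x": 0,"y": 0,"z": 0.7,"rx": 0,"ry": 0,"rz": 0,"grip": -0.1},{"x": 0,"y": 0,"z": 0.7,"rx": 0,"ry": 0,"rz": 0,"grip": -0.1},{"x": 0,"y": 0,"z": 0,"rx": 0,"ry": 0,"rz": 0,"grip": -0.1},{"x": 0,"y": 0,"z": 0,"rx": 0,"ry": 0,"rz": 0,"grip": -0.1}]'

```text
clock: 5.92
ee_pos: [0.5513, 0.0919, 0.0778]
tool_rot: [[-0.998, -0.068, -0.007], [-0.068, 0.998, -0.0], [0.007, -0.0, -1.0]]
wrist_force: [0.3, 0.3, 0.6]
gripper_width: 0.0432
finger_force: 0.0
```

>>> drive_tool --deltas '[{"x": 0,"y": 0,"z": 0,"rx": 0,"ry": 0,"rz": 0,"grip": -1},{"x": 0,"y": 0,"z": 0,"rx": 0,"ry": 0,"rz": 0,"grip": -1},{"x": 0,"y": 0,"z": 0,"rx": 0,"ry": 0,"rz": 0,"grip": -1},{"x": 0,"y": 0,"z": 0,"rx": 0,"ry": 0,"rz": 0,"grip": -1}]'

```text
clock: 6.42
ee_pos: [0.5512, 0.0909, 0.0773]
tool_rot: [[-0.998, -0.067, -0.007], [-0.067, 0.998, -0.001], [0.007, -0.001, -1.0]]
wrist_force: [-0.1, -1.9, 1.8]
gripper_width: 0.0138
finger_force: 30.0
```

>>> drive_tool --deltas '[{"x": 0,"y": -0.2,"z": 0,"rx": 0,"ry": 0,"rz": 0,"grip": -1},{"x": 0,"y": -0.25,"z": 0,"rx": 0,"ry": 0,"rz": 0,"grip": -1},{"x": 0,"y": -0.25,"z": 0,"rx": 0,"ry": 0,"rz": 0,"grip": -1},{"x": 0,"y": -0.25,"z": 0,"rx": 0,"ry": 0,"rz": 0,"grip": -1},{"x": 0,"y": -0.25,"z": 0,"rx": 0,"ry": 0,"rz": 0,"grip": -1}]'

```text
clock: 7.05
ee_pos: [0.5558, 0.02, 0.0772]
tool_rot: [[-0.998, -0.067, -0.008], [-0.067, 0.998, 0.003], [0.008, 0.003, -1.0]]
wrist_force: [-1.0, 9.3, 5.7]
gripper_width: 0.014
finger_force: 30.0
```

>>> drive_tool --deltas '[{"x": 0,"y": 0,"z": 0,"rx": 0,"ry": 0,"rz": 0,"grip": -1},{"x": 0,"y": 0,"z": 0,"rx": 0,"ry": 0,"rz": 0,"grip": -1}]'

```text
clock: 7.3
ee_pos: [0.5558, 0.0201, 0.0772]
tool_rot: [[-0.998, -0.066, -0.008], [-0.066, 0.998, 0.002], [0.008, 0.003, -1.0]]
wrist_force: [-0.8, 8.6, 4.5]
gripper_width: 0.0139
finger_force: 30.0
```

Run:
```python
from h import *
snap('scene','sc4');snap('top','top4');s=state();print(s['ee_pos'],s['wrist_force'],s['finger_force'],s['clock'])
f=lambda i,w,h:cv2.resize(i,(w,h),interpolation=cv2.INTER_CUBIC)
a=cv2.imread('pics/sc4.png')[235:275,220:280];b=cv2.imread('pics/top4.png')[135:165,220:300]
cv2.imwrite('pics/c4.png',np.hstack([f(a,480,320),f(b,320*8//8,120*1).repeat(1,0) if 0 else np.vstack([f(b,320,120),np.zeros((200,320,3),np.uint8)])]))
```

```text
[0.5558 0.0203 0.0773] [-2.0551  7.0943  4.9268] 30.002979934215546 7.4
```

View pics/c4.png

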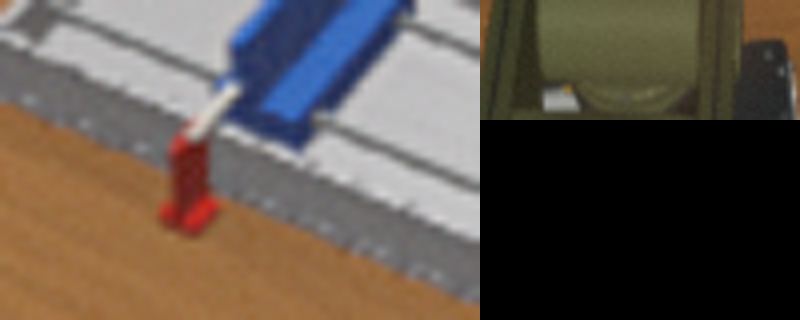

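Run:
```python
from fit import *
v=np.load('v.npy');c,s=np.cos(v[2]),np.sin(v[2])
inv=lambda p:np.array([c*(p[0]-v[0])+s*(p[1]-v[1]),-s*(p[0]-v[0])+c*(p[1]-v[1])])*1e3
st=state();print('TCP tray',inv(st['ee_pos']))
def soft(f,w,box):
    i=cv2.imread('pics/%s.png'%f).astype(float);x0,x1,y0,y1=box;i=i[y0:y1,x0:x1]
    r=i[...,2]-2.2*i[...,1];return np.clip(r/100,0,1)
for f,box in (('sc0',(232,256,242,270)),('top0',(255,275,138,156)),('sc3',(232,256,242,270))):
    m=soft(f,1,box);g=m/1
    def ren(p,S=8):
        pts3=[W(v,(p[0]+a,p[1]+b,z)) for a in(-10,10) for b in(-2,2) for z in((14,42))]
        q=(px(f,pts3)-[box[0],box[2]]+.5)*S
        M=np.zeros((m.shape[0]*S,m.shape[1]*S),np.float32);cv2.fillConvexPoly(M,cv2.convexHull(np.round(q*16).astype(np.int32)),1.,shift=4)
        return cv2.resize(M,(m.shape[1],m.shape[0]),interpolation=cv2.INTER_AREA),q/S
    best=None
    for X in np.arange(72,92,1.):
        for Y in np.arange(-34,-16,.5):
            M,q=ren((X,Y));M=cv2.GaussianBlur(M,(3,3),.6)
            top=np.ones_like(m)
            if f!='top0': top[int(q[:,1].max())-3:]=0   # leave out the foot
            e=((M-m)**2*top).sum()
            if best is None or e<best[0]:best=(e,X,Y)
    print(f,best,m.sum(),m.max())
d=[]
for u,w in((190,135),(222,100)):print('pointer px',inv(at('sc4',(220+u/8-.44,235+w/8-.44),.049)))
for u,w in((190,133),(175,143)):print('mark px',inv(at('sc4',(220+u/8-.44,235+w/8-.44),.042)))
# overlay
def ov(f,Y,MY,MX,k=12):
    a=cv2.imread('pics/%s.png'%f)[238:272,225:258];a=cv2.resize(a,None,fx=k,fy=k,interpolation=cv2.INTER_CUBIC)
    t=lambda P:((px(f,[W(v,p) for p in P])-[225,238]+.5)*k).astype(np.int32)
    cv2.polylines(a,[t([(60,Y,49),(89,Y,49)])],0,(255,255,0),1)
    cv2.polylines(a,[t([(MX-10,MY,42),(MX+10,MY,42),(MX+10,MY,0)])],0,(0,255,0),1);return a
ty=inv(st['ee_pos'])[1]
print(best)
cv2.imwrite('pics/o.png',np.hstack([ov('sc0',ty,best[2],best[1]),ov('sc4',ty,best[2],best[1])]))
```

```text
TCP tray [ -2.9468 -20.405 ]
sc0 (np.float64(15.09735081608168), np.float64(85.0), np.float64(-29.0)) 22.115999999999993 0.9919999999999999
top0 (np.float64(6.2507611925425275), np.float64(72.0), np.float64(-24.0)) 2.279999999999999 0.21599999999999994
sc3 (np.float64(14.327115144106058), np.float64(88.0), np.float64(-26.5)) 22.921999999999997 1.0
pointer px [ 89.7447 -21.865 ]
pointer px [ 69.3516 -21.3829]
mark px [ 83.2688 -26.3457]
mark px [ 90.1142 -28.2846]
(np.float64(14.327115144106058), np.float64(88.0), np.float64(-26.5))
```

View pics/o.png

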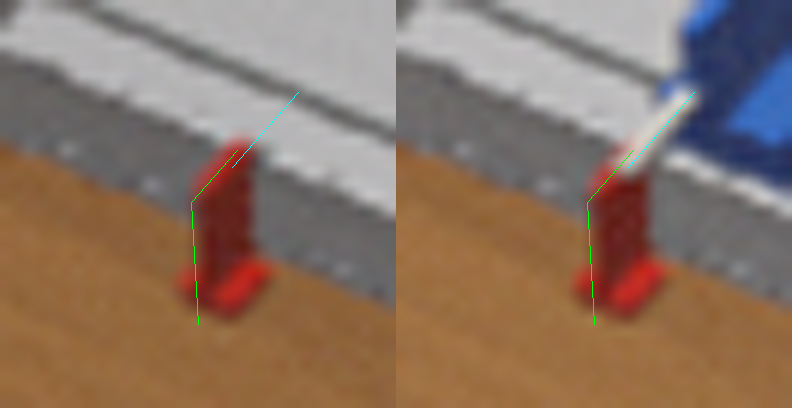

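Run:
```python
from fit import *
v=np.load('v.npy');c,s=np.cos(v[2]),np.sin(v[2])
inv=lambda p:np.array([c*(p[0]-v[0])+s*(p[1]-v[1]),-s*(p[0]-v[0])+c*(p[1]-v[1])])*1e3
P=lambda u,w,z:inv(at('sc0',(225+u/12-.5,238+w/12-.5),z))
for n,u,w,z in(('top c in',243,147,.042),('top c out',203,185,.042),('+y in',252,150,.042),('+y out',205,195,.042),('foot c',225,290,.002),('footL',178,288,.002),('footR',272,270,.002),('footB',230,318,.001)):print(n,P(u,w,z))
P4=lambda u,w:inv(at('sc4',(225+(u-396)/12-.5,238+w/12-.5),.049))
print('ptr',P4(690,97),P4(660,128),P4(632,160))
# profile along tray y across the mark top face and pointer
import scipy.ndimage as nd
def prof(f,X,z,ys):
    i=cv2.imread('pics/%s.png'%f).astype(float);q=px(f,[W(v,(X,y,z)) for y in ys])
    return np.array([nd.map_coordinates(i[...,k],[q[:,1],q[:,0]],order=1) for k in range(3)]).T
ys=np.arange(-42,-14,2.)
for X in(80,84):
    for h in(42,32):print(X,h,[int(a[2]-a[1]) for a in prof('sc0',X,h,ys)])
    print('bright R',[int(a[2]) for a in prof('sc0',X,42,ys)])
print(ys)
for X in(70,76,82):print('ptr',X,[int(a[0]) for a in prof('sc4',X,49,ys)])
```

```text
top c in [ 76.3867 -25.872 ]
top c out [ 91.7409 -27.2965]
+y in [ 76.1564 -23.4773]
+y out [ 94.2659 -25.1043]
foot c [ 86.7668 -26.171 ]
footL [ 91.8951 -36.3557]
footR [ 75.4976 -19.8863]
footB [ 93.1325 -20.7058]
ptr [ 61.8967 -20.3746] [ 74.2572 -21.0076] [ 86.527  -21.0467]
80 42 [3, 4, 3, 0, 0, 10, 45, 88, 117, 95, 63, 22, 5, 0]
80 32 [3, 3, 14, 43, 92, 109, 106, 79, 62, 60, 42, 15, 6, 0]
bright R [108, 112, 103, 102, 109, 119, 140, 159, 162, 137, 110, 96, 102, 108]
84 42 [2, 1, 1, 1, 0, 14, 43, 92, 113, 99, 71, 50, 24, 6]
84 32 [0, 0, 2, 30, 70, 92, 91, 73, 63, 62, 59, 49, 21, 7]
bright R [99, 100, 100, 99, 99, 110, 130, 158, 159, 135, 112, 99, 97, 99]
[-42. -40. -38. -36. -34. -32. -30. -28. -26. -24. -22. -20. -18. -16.]
ptr 70 [187, 189, 189, 188, 188, 190, 189, 184, 176, 185, 193, 161, 126, 103]
ptr 76 [190, 187, 182, 182, 184, 189, 189, 188, 192, 194, 190, 163, 128, 117]
ptr 82 [158, 154, 163, 176, 174, 163, 162, 176, 168, 172, 181, 167, 129, 128]
```

>>> drive_tool --deltas '[{"x": 0,"y": -0.048,"z": 0,"rx": 0,"ry": 0,"rz": 0,"grip": -1},{"x": 0,"y": -0.048,"z": 0,"rx": 0,"ry": 0,"rz": 0,"grip": -1},{"x": 0,"y": 0,"z": 0,"rx": 0,"ry": 0,"rz": 0,"grip": -1},{"x": 0,"y": 0,"z": 0,"rx": 0,"ry": 0,"rz": 0,"grip": -1}]'

```text
clock: 7.9
ee_pos: [0.5562, 0.0147, 0.0772]
tool_rot: [[-0.998, -0.067, -0.008], [-0.067, 0.998, 0.002], [0.008, 0.003, -1.0]]
wrist_force: [-2.1, 8.5, 4.1]
gripper_width: 0.0139
finger_force: 30.0
```

Run:
```python
from h import *
snap('scene','sc5')
f='sc5';a=cv2.resize(cv2.imread('pics/sc5.png')[238:272,225:258],None,fx=12,fy=12,interpolation=cv2.INTER_CUBIC)
b=cv2.imread('pics/sc5.png')[215:283,230:296];b=cv2.resize(b,(396,408),interpolation=cv2.INTER_CUBIC)
cv2.imwrite('pics/o5.png',np.hstack([a,b]))
```

```text
(no output)
```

View pics/o5.png

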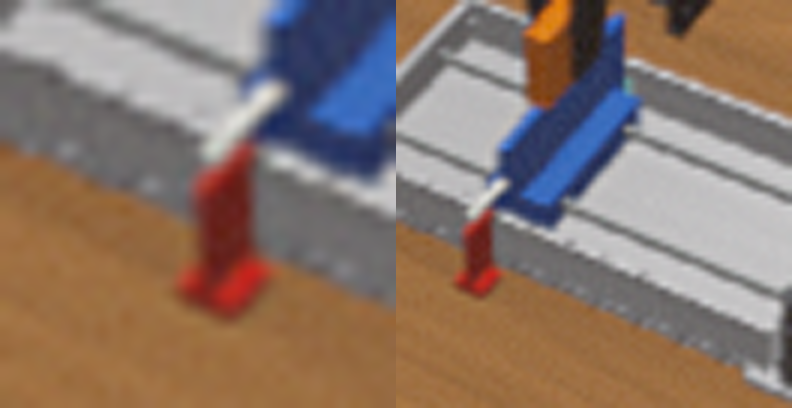

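Run:
```python
from fit import *
import scipy.ndimage as nd
v=np.load('v.npy');c,s=np.cos(v[2]),np.sin(v[2])
inv=lambda p:np.array([c*(p[0]-v[0])+s*(p[1]-v[1]),-s*(p[0]-v[0])+c*(p[1]-v[1])])*1e3
P=lambda u,w,z:inv(at('sc5',(225+u/12-.5,238+w/12-.5),z))
print('tcp',inv(state()['ee_pos']))
for u,w in((278,90),(245,120),(214,152)):print('ptr',P(u,w,.049))
ys=np.arange(-42,-10,.5)
def sub(f,X,z,fn):
    i=cv2.imread('pics/%s.png'%f).astype(float);q=px(f,[W(v,(X,y,z)) for y in ys])
    return fn(*[nd.map_coordinates(i[...,k],[q[:,1],q[:,0]],order=1) for k in range(3)])
def cen(a):
    a=a-np.percentile(a,60);a=np.clip(a-.3*a.max(),0,None);return round(float((a*ys).sum()/a.sum()),2)
# mark top face: red brightness in frames without the pointer on it; pointer: difference to the frame without it
for f in('sc0','sc3'):print(f,'mark',[cen(sub(f,X,42,lambda b,g,r:np.clip(r-g,0,None)*r)) for X in(78,81,84,87,90)])
for f in('sc4','sc5'):
    o=[]
    for X in(74,77,80,83,86):
        d=sub(f,X,49,lambda b,g,r:b+g)-sub('sc3',X,49,lambda b,g,r:b+g);d[ys>-17]=0 if f=='sc4' else d[ys>-17]
        o.append(cen(np.clip(d,0,None)))
    print(f,'ptr',o)
```

```text
tcp [ -2.9592 -25.9671]
ptr [ 61.8127 -24.9463]
ptr [ 74.2642 -26.3531]
ptr [ 86.9064 -26.9771]
sc0 mark [-26.4, -25.92, -26.01, -26.09, -25.98]
sc3 mark [-26.31, -25.88, -25.89, -26.07, -25.99]
sc4 ptr [-23.79, -23.57, -22.18, -21.48, -20.82]
sc5 ptr [-28.51, -28.04, -27.73, -26.62, -26.55]
```

```bash
python3 -c "
from cell import *
print(hand_in())"
```

```text
the job is handed in; nothing more can be done
None
```

I swung the keeper bar shut until it clicked, and handed in with the arm still holding the follower; the camera images put the pointer within about 1 mm of the red mark. The hand-in gave no verdict.

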